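# Change the cassettes in the filter warmer

## Robot

A 7-joint arm with a two-finger parallel gripper is mounted at the origin on the work surface. World frame = base frame: x ahead of the robot, y to its left, z up, the work surface at z = 0. Lengths are in m, angles in degrees, forces in N, time in s.
With the tool pointing down it reaches from about 0.425 to 0.875 m from the base axis. Payload 4.7 kg.
Tool frame: the origin (TCP) lies at the very end of the fingers, on their centre line; the grasp point (between the pads) lies 19 mm behind it; z points along the fingers, y is the line along which they close (so a half turn about z gives the same grasp; the last joint's range is limited). The gripper opens to 87 mm and grips with 3 to 60 N. Pads are 19 mm wide; open, the fingers measure 117 mm over their backs; the gripper's body (75 mm by 190 mm) begins 51 mm behind the grasp point.
Start: joints at [-76.083, 18.392, -4.016, 83.108, 1.295, 78.541, -3.26], TCP at [0.147, 0.633, 0.223] pointing down, gripper open.
Joint ranges: [-163.93, 163.93], [-17.29, 119.83], [-79.2, 71.16], [3.27, 140.29], [-89.18, 269.18], [5.43, 117.66], [-154.24, 154.24]. Speed limits (degrees/s): [147.25, 147.25, 180, 180, 180, 180, 180].

## Interface

Orientations are given as [roll, pitch, yaw] about the fixed x, y, z axes, in that order (R = Rz(yaw) Ry(pitch) Rx(roll)).
In Python, from cell import get_obs, read_camera, sign_off, silhouettes gives the robot as it stands.
- The arm moves only by the tool play_rows, never from a script. Its argument "steps" is a list that holds one entry, the list of rows, each a list of 7 numbers: the shift along the tool's x, y, z in m, then the turn, a rotation vector about the tool's x, y, z in rad, then the finger opening in m, from 0 to 0.087. A call has 1 to 12 rows; each row shifts and turns the commanded pose from where the row before left it, along the tool's axes as they then stand; what a row does not reach is not made up. A row lasts 1/10 s, in which the tool goes at most 50 mm and 8.59 degrees, less where a joint would pass 70% of its speed; a pose out of reach is approached as far as the arm can. A call is refused whole if a number of a shift passes 0.05 or a number of a turn 0.15, either way. A call with a gripper value outside its range is refused whole. The fingers move at their own pace and stop on an object; "force" is the grip in N (left out, the last holds). Time passes only in rows, so rows that do not move let the fingers close. It gives the time, the measured TCP pose, the force, the opening and the grip force at its end, in the units of the state.
- get_obs(): the state, without advancing time (a new reading comes with each control period).
- read_camera(name): name is "scene" or "top" or "wrist"; returns a dict with "frame" (400x640x3 uint8, red, green, blue), "intrinsics" (3x3 intrinsics, pixels), "k1" (the pictures are not rectified: a ray, as slopes to the right and down, at radius r is drawn at 1 + k1 r^2 times it, then the intrinsics apply), "view" (4x4, takes a point from world to camera coordinates). Camera axes: x right, y up, looking along -z (the intrinsics and any distortion apply to the point x, -y, -z); pixel columns grow to the right and rows downward; lengths in m; the calibration is good to about 2 mm. A picture is of the moment at which its call begins. There is no depth.
- sign_off(): hands the job in; it is judged then, once.
Trained networks look in the newest picture that a camera, given by its name, has taken for a name from the list of things; names that differ only in an ending like _2 or _b are one class to them, and where a whole thing is asked for, a point or a joint stands for the part that bears it (a point fixed in the world has none). Each returns a list of dicts, best first, with "p" (0 to 1); they miss things now and then, are a little off and sometimes report something else, mostly with a low value. They report only what shows in the picture. A call takes as long as a camera call. They do not tell look-alikes from the thing itself.
- silhouettes(camera, name): "pixels" (400x640 bool, what is visible of it) and "extent" ([left, top, right, bottom] in pixels, round what is visible of it).
The state is a dict: "time_s": time; "qpos": joint angles; "joint_velocities": joint speeds; "effort": joint torques, N m; "tool_pos": TCP position; "tool_rot": TCP orientation; "force": force on the tool from outside, world axes, zero at the start; "wrist_torque": the same for the moment, N m; "grip_width": finger opening in m; "grasp_force": force on a finger pad.
Only numpy, scipy, OpenCV 4.12 (cv2) and the standard library are available. Lean on these libraries where they do the work, as an engineer would, in place of code of your own. Each camera call takes 0.05 s, during which the arm holds its last target. There are 200 camera calls.

## Task

Change the filter cassettes in the warming unit: slide the covered pot from the red ring to the blue ring to make way, open the yellow gate fully, stand every used grey cassette upright on the orange field, stand every fresh blue cassette fully down in a bay of its own, and slide the gate fully shut over them. Then slide the pot back inside the red ring. Only slide the pot, never lift or tip it, and leave the bottle, the tip box and the tube rack where they are.

Things in the scene. Friction and masses are not known exactly. Their poses are not given: they have to be found in the camera images.
- unit: Warming unit, fixed. White base plate 8 mm thick: x -185 to 105, y -180 to 205 mm from the origin, which is at bench height; z up; at yaw 0 x points away from the robot, y left. Dark hotplate with two rings on the +y half, grey cassette block on the -y half: x -50 to 50, y -175 to 5, top 52 mm above the bench. Guide rail along y, x 59 to 69 mm, top 68 mm above the bench, posts at its ends.
- red_ring (a point): Centre of the red ring mark (inner diameter 108 mm) on the hotplate surface, 8 mm above the bench: the pot's working place. It lies under the gate's way: with the pot here the gate cannot open. Axes as the unit's.
- blue_ring (a point): Centre of the blue ring mark (same size), the pot's waiting place, 116 mm from the red one on the robot's side (unit -x). Axes as the unit's.
- gate (a joint): Opening of the yellow gate, m: 0 shut, 0.175 fully open; opens along unit +y (left). Plate 39 x 195 x 8 mm, underside 54 mm above the bench; shut, it lies over the far (+x) shoulders of all bays, unit x 19 to 58 mm; open, all bays are free. About 1.5 N of friction, stays where left. The pot in the red ring, or a cassette standing too high, stops it.
- gate_grip (a point): Point on the gate's black upright grip, 86 mm above the bench, to pinch from above: grip 14 mm thick along unit x, 32 mm long along unit y, from 62 (plate top) to 102 mm above the bench. Moves with the gate. Axes as the unit's.
- pot_knob (a point): Point on the covered steel pot's black knob, over the pot's centre, 71 mm above its underside, to pinch from above. Knob: upright cylinder, 26 mm diameter, 50 to 84 mm above the underside. Pot: 85 mm diameter, 50 mm tall to the top of its fixed cover, 0.35 to 0.6 kg, slides easily (friction about 0.35); z up.
- pot_base (a point): Centre of the pot's underside.
- bay0 (a point): Centre of the floor of the right-hand bay (seen from the robot), 8 mm above the bench. Open-topped pocket 76 mm along unit x, 40 mm along unit y, walls to 52 mm above the bench with upper edges sloping in as a lead-in (9 mm wide at the dividers, 6 mm at the outer walls). Bays lie 58 mm apart along unit y. Axes as the unit's.
- bay1 (a point): Centre of the floor of the middle bay (seen from the robot), 8 mm above the bench. Open-topped pocket 76 mm along unit x, 40 mm along unit y, walls to 52 mm above the bench with upper edges sloping in as a lead-in (9 mm wide at the dividers, 6 mm at the outer walls). Bays lie 58 mm apart along unit y. Axes as the unit's.
- bay2 (a point): Centre of the floor of the left-hand bay (seen from the robot), 8 mm above the bench. Open-topped pocket 76 mm along unit x, 40 mm along unit y, walls to 52 mm above the bench with upper edges sloping in as a lead-in (9 mm wide at the dividers, 6 mm at the outer walls). Bays lie 58 mm apart along unit y. Axes as the unit's.
- fresh0_mid (a point): Centre, half-way up (41 mm above the foot), of a fresh filter cassette on the bench; may be absent. Blue body, white tab: 70 (own x) x 34 (own y) x 40 mm tall; upright tab in its middle 24 (x) x 14 (y), 40 to 82 mm above the foot: pinch it from above, 20 to 24 mm above this point. 0.14 kg, z up. Any bay, either way round, long side along unit x. Seated, this point is 49 mm above the bench.
- fresh1_mid (a point): Centre, half-way up (41 mm above the foot), of a fresh filter cassette on the bench; may be absent. Blue body, white tab: 70 (own x) x 34 (own y) x 40 mm tall; upright tab in its middle 24 (x) x 14 (y), 40 to 82 mm above the foot: pinch it from above, 20 to 24 mm above this point. 0.14 kg, z up. Any bay, either way round, long side along unit x. Seated, this point is 49 mm above the bench.
- fresh2_mid (a point): Centre, half-way up (41 mm above the foot), of a fresh filter cassette on the bench; may be absent. Blue body, white tab: 70 (own x) x 34 (own y) x 40 mm tall; upright tab in its middle 24 (x) x 14 (y), 40 to 82 mm above the foot: pinch it from above, 20 to 24 mm above this point. 0.14 kg, z up. Any bay, either way round, long side along unit x. Seated, this point is 49 mm above the bench.
- used0_mid (a point): Centre, half-way up (41 mm above the foot), of a used cassette that starts seated in a bay; may be absent. Grey body, orange tab: 70 (own x) x 34 (own y) x 40 mm tall; upright tab in its middle 24 (x) x 14 (y), 40 to 82 mm above the foot: pinch it from above, 20 to 24 mm above this point. 0.14 kg, z up. 
- used1_mid (a point): Centre, half-way up (41 mm above the foot), of a used cassette that starts seated in a bay; may be absent. Grey body, orange tab: 70 (own x) x 34 (own y) x 40 mm tall; upright tab in its middle 24 (x) x 14 (y), 40 to 82 mm above the foot: pinch it from above, 20 to 24 mm above this point. 0.14 kg, z up. 
- used2_mid (a point): Centre, half-way up (41 mm above the foot), of a used cassette that starts seated in a bay; may be absent. Grey body, orange tab: 70 (own x) x 34 (own y) x 40 mm tall; upright tab in its middle 24 (x) x 14 (y), 40 to 82 mm above the foot: pinch it from above, 20 to 24 mm above this point. 0.14 kg, z up. 
- orange_field (a point): Centre of the orange field painted on the white plate in front of the cassette block, where used cassettes go: 95 mm along unit x, 160 mm along unit y, flat, its surface 8 mm above the bench. Axes as the unit's.
- reagent: Bystander: amber bottle, 64 mm diameter, 130 mm tall; origin at the centre of its underside. Leave it alone.
- tip_box: Bystander: dark blue box 80 x 120 x 55 mm; origin at the centre of its underside. Leave it alone.
- tube_rack: Bystander: clear tube rack 60 x 170 mm with five capped tubes, 83 mm tall; origin at the centre of its underside. Leave it alone.
Not all that is in view belongs to the job. Leave any pink look-alike of the part that bears pot_knob alone.

How it is judged (in metres and radians):
On the way, in this order (a step that is already met when the one before it is completed fails the run):
1. the pot stands inside the blue ring (horizontal distance between pot_base and blue_ring below 0.015 m and z of pot_base in the frame of unit below 0.012 m and angle between pot_base's own z axis and vertical below 0.08 rad), for 0.2 s.
2. the gate is fully open (0.165 m or more) (value of joint gate above 0.165 m), for 0.2 s.
3. every used cassette stands on the orange field and every fresh one fully down in a bay (x of fresh0_mid in the frame of unit between -0.01 and 0.01 m and y of fresh0_mid in the frame of unit between -0.17 and 0 m and z of each of fresh0_mid, fresh1_mid, fresh2_mid, used0_mid, used1_mid, used2_mid in the frame of unit below 0.054 m and angle between each of fresh0_mid, fresh1_mid, fresh2_mid, used0_mid, used1_mid, used2_mid's own z axis and vertical below 0.12 rad and x of fresh1_mid in the frame of unit between -0.01 and 0.01 m and y of fresh1_mid in the frame of unit between -0.17 and 0 m and x of fresh2_mid in the frame of unit between -0.01 and 0.01 m and y of fresh2_mid in the frame of unit between -0.17 and 0 m and x of used0_mid in the frame of unit between -0.155 and -0.06 m and y of used0_mid in the frame of unit between -0.165 and -0.005 m and x of used1_mid in the frame of unit between -0.155 and -0.06 m and y of used1_mid in the frame of unit between -0.165 and -0.005 m and x of used2_mid in the frame of unit between -0.155 and -0.06 m and y of used2_mid in the frame of unit between -0.165 and -0.005 m), for 0.2 s.
4. the gate is fully shut over the seated fresh cassettes (within 8 mm) (all of step 3 and value of joint gate below 0.008 m), for 0.2 s.
5. the pot stands inside the red ring (horizontal distance between pot_base and red_ring below 0.015 m and z of pot_base in the frame of unit below 0.012 m and angle between pot_base's own z axis and vertical below 0.08 rad), for 0.2 s.
At the end, for the whole second after the job is handed in: The pot stands flat on the hotplate within 15 mm of the centre of the red ring, the gate is shut to within 8 mm, every fresh cassette present stands upright and fully down (within 5 mm) in a bay of the block, every used one stands upright with its centre over the orange field, and all is at rest (all of step 4 and all of step 5 and linear speed of each of pot, fresh0, fresh1, fresh2, used0, used1, used2 below 0.01 m/s and velocity of joint gate between -0.01 and 0.01 m/s); the robot touches nothing.
It fails at once if the pot is lifted more than 15 mm or tipped (z of pot_base in the frame of unit above 0.023 m or angle between pot_base's own z axis and vertical above 0.3 rad).
It fails at once if the bottle, the tip box or the tube rack is moved by more than 30 mm or the bottle tipped over (distance of any of reagent, tip_box, tube_rack from where it was at the start of the episode above 0.03 m or angle between reagent's own z axis and vertical above 0.4 rad).
Of fresh0, fresh1, fresh2 only 2 to 3 are there at a start; the rules pass over those that are not, and their reading is None.
Of used0, used1, used2 only 1 to 2 are there at a start; the rules pass over those that are not, and their reading is None.
At some moment in a run one of pot, fresh0, fresh1, fresh2 may be knocked a few centimetres aside while the robot is not near it.
It also fails if it takes over 210 s, if anything falls off the work surface, if the arm or the gripper's body presses on something with over 40 N, if the wrist force passes 120 N, or if a joint passes its speed limit or range.

## Working session

There is one attempt and no reset: what is moved stays moved. The work goes in short steps, Python scripts to look and compute and a tool call to move; the robot and the scene stay as the last step left them, time stands still between calls to the robot, and variables do not carry over. Pictures are saved under pics/ and viewed, at most 14 in all, crops included, and the job is handed in when it is done.

Besides the shell and the picture viewer there is one more tool, called as name(argument=value, ...), one argument or row to a line, values as JSON. play_rows: Moves the arm, as the interface text tells. Its arguments: {"type":"object","properties":{"steps":{"type":"array","items":{"type":"array","items":{"type":"array","items":{"type":"number"}}}},"force":{"type":"number"}},"required":["steps"]}

```bash
ls; mkdir -p pics; cat > h.py <<'E'
import numpy as np, cv2
from cell import get_obs, read_camera, sign_off, silhouettes
def save(name, cam):
    c=read_camera(cam); cv2.imwrite(f'pics/{name}.png', c['frame'][:,:,::-1]); return c
def ray(c,u,v):
    K=np.array(c['intrinsics']); x=(u-K[0,2])/K[0,0]; y=(v-K[1,2])/K[1,1]; k=c['k1']
    r=np.hypot(x,y); s=r
    for _ in range(20): s=r/(1+k*s*s)
    f=s/r if r>0 else 1; x*=f;y*=f
    V=np.array(c['view']); R=V[:3,:3]; t=V[:3,3]
    return -R.T@t, R.T@np.array([x,-y,-1.])
def at_z(c,u,v,z):
    o,d=ray(c,u,v); return o+d*(z-o[2])/d[2]
def proj(c,P):
    P=np.atleast_2d(P); V=np.array(c['view']); q=P@V[:3,:3].T+V[:3,3]
    x=q[:,0]/-q[:,2]; y=-q[:,1]/-q[:,2]; r2=x*x+y*y; f=1+c['k1']*r2; K=np.array(c['intrinsics'])
    return np.c_[K[0,0]*x*f+K[0,2],K[1,1]*y*f+K[1,2]]
E
python3 - <<'E'
from h import *
for n in ('scene','top','wrist'):
    c=save(n+'0',n); o,_=ray(c,320,200); print(n,o.round(3),c['k1'],np.array(c['intrinsics'])[0,0])
    if n!='wrist':
        for t in ['unit','gate','gate_grip','pot_knob','fresh0_mid','used0_mid','reagent','tip_box','tube_rack']:
            print(t,[(round(d['p'],2),[int(a) for a in d['extent']],int(d['pixels'].sum())) for d in silhouettes(n,t)])
print(get_obs())
E
```

```text
pics
scene [ 1.585 -0.304  1.035] -0.10515320148089292 460.64597890494565
unit [(0.8, [265, 170, 401, 240], 6737)]
gate [(0.69, [280, 197, 339, 216], 518)]
gate_grip [(0.86, [277, 192, 342, 217], 554)]
pot_knob [(0.91, [314, 241, 345, 273], 804), (0.85, [348, 185, 376, 216], 564), (0.76, [399, 222, 433, 252], 754), (0.7, [400, 140, 421, 178], 597)]
fresh0_mid [(0.22, [268, 168, 399, 244], 6624)]
used0_mid [(0.5, [278, 194, 289, 209], 113)]
reagent [(0.82, [399, 140, 422, 179], 570), (0.7, [179, 200, 195, 224], 281)]
tip_box [(0.85, [160, 221, 204, 263], 1307)]
tube_rack [(0.74, [412, 172, 466, 209], 1232)]
top [ 0.508 -0.01   1.   ] 0.01655192571876725 370.74781328230597
unit [(0.58, [209, 176, 368, 302], 14336), (0.15, [114, 200, 189, 227], 1830)]
gate [(0.66, [284, 193, 360, 216], 1118)]
gate_grip [(0.82, [283, 197, 361, 217], 1199)]
pot_knob [(0.84, [239, 199, 274, 232], 923), (0.76, [194, 127, 231, 164], 1015), (0.74, [306, 122, 332, 159], 900)]
fresh0_mid [(0.97, [388, 244, 414, 271], 456)]
used0_mid [(0.73, [341, 218, 356, 237], 305)]
reagent [(0.64, [142, 255, 183, 281], 825),
[... 316 characters left out ...]
5, 'qpos': array([-76.08333832,  18.39091716,  -4.0177728 ,  83.10808202,
         1.29237073,  78.53923982,  -3.26162285]), 'joint_velocities': array([ 0.0624518 ,  0.09825315, -0.10188826, -0.05274501, -0.02609432,
       -0.10711308,  0.05165732]), 'effort': array([-5.55741899e-04, -4.91108966e+01, -4.03181193e-01, -3.12777328e+01,
       -6.36644172e-02,  3.37732234e-02,  2.67427492e-05]), 'tool_pos': array([0.14742062, 0.63308852, 0.2225935 ]), 'tool_rot': array([ 1.79993247e+02, -4.22952045e-04,  1.66891588e+02]), 'force': array([-0.02216599, -0.38116501, -0.08639767]), 'wrist_torque': array([ 0.01975973, -0.01662619,  0.05373549]), 'grasp_force': 0.0, 'grip_width': 0.0871601701902845}
```

View pics/top0.png

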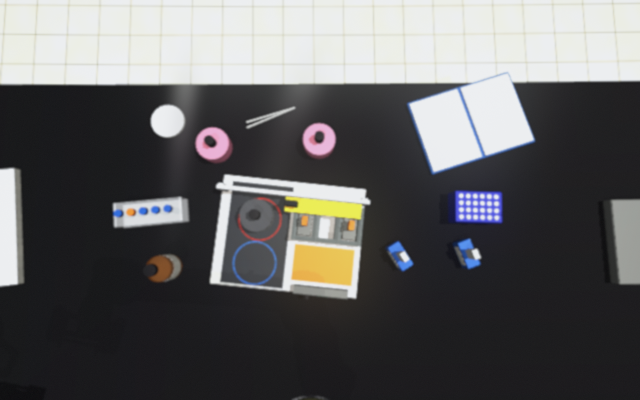

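View pics/scene0.png

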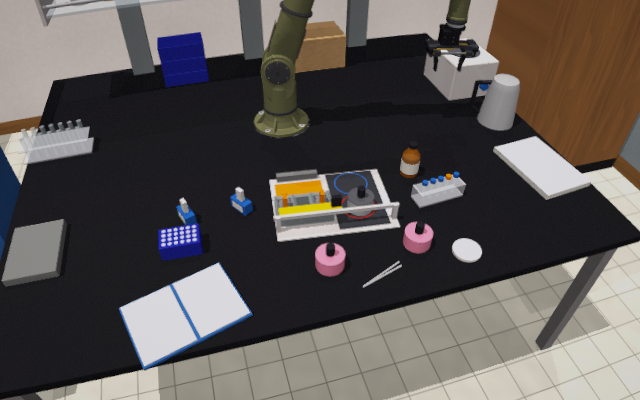

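```bash
python3 - <<'E'
from h import *
c=read_camera('top'); f=c['frame']; hsv=cv2.cvtColor(f,cv2.COLOR_RGB2HSV)
m=cv2.inRange(hsv,(10,150,150),(20,255,255)); n,l,s,ct=cv2.connectedComponentsWithStats(m); i=1+np.argmax(s[1:,4])
cn=cv2.findContours((l==i).astype('uint8'),0,2)[0][0].reshape(-1,2)
W=np.array([at_z(c,u,v,.008)[:2] for u,v in cn]).astype('float32'); r=cv2.minAreaRect(W*1000); print('orange',s[i],r)
# hand-picked corners check, plate outline
for uv in [(211,284),(356,297),(226,177),(369,190)]: print(uv,at_z(c,*uv,.008).round(3))
b=cv2.inRange(hsv,(105,80,60),(125,255,255)); b[:, :230]=0;b[:,285:]=0;b[:235]=0
p=cv2.findNonZero(b).reshape(-1,2).astype('float32'); e=cv2.fitEllipse(cv2.convexHull(p)); print('blue',e,at_z(c,*e[0],.008))
rd=cv2.inRange(hsv,(0,120,60),(8,255,255))|cv2.inRange(hsv,(172,120,60),(180,255,255)); rd[:,:230]=0;rd[:,290:]=0;rd[:190]=0;rd[250:]=0
p=cv2.findNonZero(rd).reshape(-1,2).astype('float32'); e=cv2.fitEllipse(cv2.convexHull(p)); print('red',e,at_z(c,*e[0],.008))
for t,z in [('pot_knob',.04),('fresh0_mid',.03),('used0_mid',.06),('gate_grip',.062)]:
    for d in silhouettes('top',t):
        ys,xs=np.nonzero(d['pixels']); print(t,round(d['p'],2),(xs.mean().round(1),ys.mean().round(1)),at_z(c,xs.mean(),ys.mean(),z).round(3))
print('knob px',at_z(c,255,215,.092))
big=cv2.resize(f[165:310,200:490],None,fx=2.7,fy=2.7,interpolation=cv2.INTER_CUBIC); cv2.imwrite('pics/t1.png',big[:,:,::-1])
E
```

```text
orange [293 270  32  12 268] ((419.5641174316406, -1.1671981811523438), (84.18327331542969, 25.285566329956055), 83.5378189086914)
(211, 284) [0.4   0.254 0.008]
(356, 297) [ 0.361 -0.125  0.008]
(226, 177) [0.683 0.219 0.008]
(369, 190) [ 0.644 -0.167  0.008]
blue ((254.01663208007812, 262.6250305175781), (44.872013092041016, 46.0670280456543), 70.12625122070312) [0.45371588 0.14225778 0.008     ]
red ((259.4999694824219, 218.592529296875), (43.03669738769531, 43.526031494140625), 43.683433532714844) [0.56978725 0.12825451 0.008     ]
pot_knob 0.7 (np.float64(256.3), np.float64(215.1)) [0.577 0.132 0.04 ]
pot_knob 0.65 (np.float64(318.7), np.float64(140.1)) [ 0.774 -0.032  0.04 ]
pot_knob 0.64 (np.float64(213.7), np.float64(144.7)) [0.764 0.244 0.04 ]
fresh0_mid 0.7 (np.float64(398.8), np.float64(255.1)) [ 0.469 -0.237  0.03 ]
fresh0_mid 0.4 (np.float64(322.3), np.float64(207.1)) [ 0.597 -0.039  0.03 ]
used0_mid 0.74 (np.float64(348.7), np.float64(228.6)) [ 0.538 -0.105  0.06 ]
gate_grip 0.69 (np.float64(322.7), np.float64(207.1)) [ 0.594 -0.039  0.062]
gate_grip 0.41 (np.float64(466.6), np.float64(253.0)) [ 0.474 -0.4    0.062]
knob px [0.57348265 0.12757318 0.092     ]
```

View pics/t1.png

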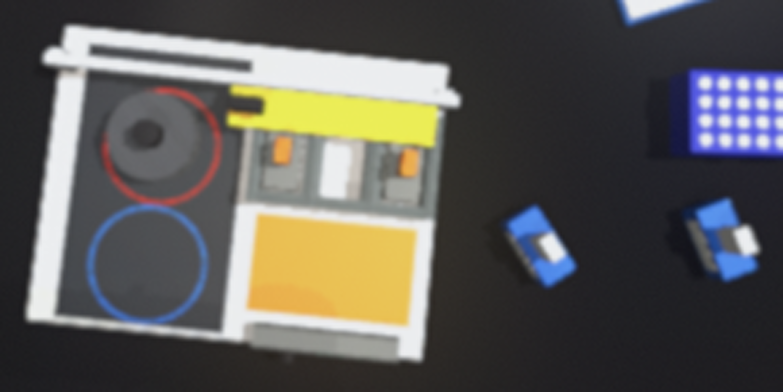

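play_rows(
  steps=[
    [[0,0,0,0,0,-0.115,0.087],[-0.0343,-0.0324,0,0,0,0,0.087],[-0.0343,-0.0324,0,0,0,0,0.087],[-0.0343,-0.0324,0,0,0,0,0.087],[-0.0343,-0.0324,0,0,0,0,0.087],[-0.0343,-0.0324,0,0,0,0,0.087],[-0.0343,-0.0324,0,0,0,0,0.087],[-0.0343,-0.0324,0,0,0,0,0.087]],
  ],
)

```text
time_s: 2.1
tool_pos: [0.3613, 0.3789, 0.2229]
tool_rot: [179.9, 0.0, 173.5]
force: [1.0, 0.3, -0.1]
grip_width: 0.0871
grasp_force: 0.0
```

play_rows(
  steps=[
    [[-0.0343,-0.0324,0,0,0,0,0.087],[-0.0343,-0.0324,0,0,0,0,0.087],[-0.0343,-0.0324,0,0,0,0,0.087],[-0.0343,-0.0324,0,0,0,0,0.087],[-0.0343,-0.0324,0,0,0,0,0.087],[-0.0343,-0.0324,0,0,0,0,0.087],[-0.0343,-0.0324,0,0,0,0,0.087],[0,0,0,0,0,0,0.087],[0,0,0,0,0,0,0.087]],
  ],
)

```text
time_s: 3.0
tool_pos: [0.5735, 0.1266, 0.2224]
tool_rot: [-180.0, -0.0, 173.3]
force: [0.3, 0.3, -0.0]
grip_width: 0.0872
grasp_force: 0.0
```

```bash
cat >> h.py <<'E'
from scipy.spatial.transform import Rotation as Rn
def plan(p,yaw,o=None):
    """turn about tool z (rad), then shift in the turned tool frame"""
    o=o or get_obs(); y0=o['tool_rot'][2]; d=(yaw-y0+180)%360-180
    R=Rn.from_euler('xyz',[180,0,yaw],degrees=True).as_matrix()
    print('at',o['tool_pos'].round(4),o['tool_rot'].round(2),'turn',round(-np.radians(d),4),'shift',(R.T@(np.array(p)-o['tool_pos'])).round(4),'t',round(o['time_s'],1))
E
python3 - <<'E'
from h import *
o=get_obs(); print(o['tool_pos'],o['tool_rot'])
c=save('w1','wrist')
np.savez('w1.npz',K=c['intrinsics'],k1=c['k1'],view=c['view'])
E
```

```text
[0.57345978 0.12659518 0.22241806] [-1.79993851e+02 -1.43704741e-02  1.73300243e+02]
```

View pics/w1.png

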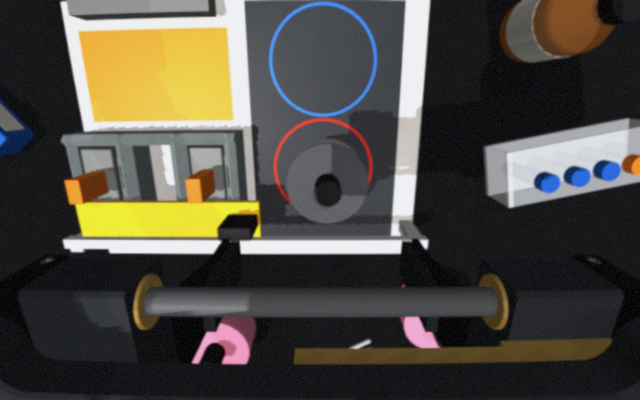

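```bash
python3 - <<'E'
from h import *
c=read_camera('wrist'); f=c['frame']; hsv=cv2.cvtColor(f,cv2.COLOR_RGB2HSV)
m=cv2.inRange(hsv,(14,140,150),(24,255,255)); n,l,s,ct=cv2.connectedComponentsWithStats(m); i=1+np.argmax(s[1:,4]); print(s[i])
cn=cv2.findContours((l==i).astype('uint8'),0,2)[0][0].reshape(-1,2)
W=np.array([at_z(c,u,v,.008)[:2] for u,v in cn]).astype('float32'); r=cv2.minAreaRect(W*1000); print('orange mm',r)
def circ(mask,z):
    p=cv2.findNonZero(mask).reshape(-1,2); q=np.array([at_z(c,u,v,z)[:2] for u,v in p])
    A=np.c_[2*q,np.ones(len(q))]; s=np.linalg.lstsq(A,(q**2).sum(1),rcond=None)[0]
    for _ in range(5):
        R=np.sqrt(s[2]+s[0]**2+s[1]**2); k=abs(np.hypot(*(q-s[:2]).T)-R)<.006; s=np.linalg.lstsq(A[k],(q[k]**2).sum(1),rcond=None)[0]
    return s[:2],np.sqrt(s[2]+s[0]**2+s[1]**2),k.sum()
b=cv2.inRange(hsv,(100,120,90),(125,255,255)); b[:,:255]=0;b[:,390:]=0;b[125:]=0; B=circ(b,.008); print('blue',B)
rd=cv2.inRange(hsv,(0,150,90),(6,255,255))|cv2.inRange(hsv,(174,150,90),(180,255,255)); rd[:,:262]=0;rd[:,390:]=0;rd[:110]=0;rd[235:]=0; Rr=circ(rd,.008); print('red',Rr)
d=Rr[0]-B[0]; print('d',np.linalg.norm(d),'yaw',np.degrees(np.arctan2(d[1],d[0])))
for t in ['pot_knob','gate_grip','used0_mid']:
    for d in silhouettes('wrist',t)[:3]:
        ys,xs=np.nonzero(d['pixels']); print(t,round(d['p'],2),[int(a) for a in d['extent']],len(xs))
print('knob top',at_z(c,327,180,.092), 'knob bottom', at_z(c,327,203,.06), 'grip top',at_z(c,240,219,.102))
# pot cover circle z=.058
g=cv2.cvtColor(f,cv2.COLOR_RGB2GRAY)
for u,v in [(286,180),(368,180),(327,139),(327,222)]: print((u,v),at_z(c,u,v,.058).round(4))
E
```

```text
[   78    29   151    92 10647]
orange mm ((447.318115234375, -36.344520568847656), (157.5679168701172, 92.43022918701172), 83.38312530517578)
blue (array([0.45478479, 0.14357283]), np.float64(0.05555358616762325), np.int64(1449))
red (array([0.56999648, 0.13020801]), np.float64(0.05562683901928831), np.int64(647))
d 0.11598427174424801 yaw -6.616869729548169
pot_knob 0.85 [191, 315, 252, 366] 2021
pot_knob 0.66 [283, 137, 365, 222] 5549
pot_knob 0.66 [396, 288, 442, 346] 826
gate_grip 0.59 [74, 198, 257, 244] 6485
used0_mid 0.86 [63, 145, 122, 208] 2425
used0_mid 0.48 [2, 98, 32, 158] 1057
knob top [0.56275518 0.13655613 0.092     ] knob bottom [0.59488907 0.13374945 0.06      ] grip top [0.58758547 0.05373249 0.102     ]
(286, 180) [0.5664 0.095  0.058 ]
(368, 180) [0.5759 0.1778 0.058 ]
(327, 139) [0.5301 0.1408 0.058 ]
(327, 222) [0.6165 0.1315 0.058 ]
```

play_rows(
  steps=[
    [[0.002,0.0094,0,0,0,0,0.06],[0,0,0.03,0,0,0,0.06],[0,0,0.04,0,0,0,0.06],[0,0,0.04,0,0,0,0.06],[0,0,0.03,0,0,0,0.06],[0,0,0.0145,0,0,0,0.06],[0,0,0,0,0,0,0.06],[0,0,0,0,0,0,0.02],[0,0,0,0,0,0,0.015],[0,0,0,0,0,0,0.015],[0,0,0,0,0,0,0.015],[0,0,0,0,0,0,0.015]],
  ],
  force=15,
)

```text
time_s: 4.45
tool_pos: [0.5727, 0.1365, 0.0689]
tool_rot: [-180.0, 0.1, 173.5]
force: [-0.9, -2.6, 1.7]
grip_width: 0.0279
grasp_force: 1.4
```

play_rows(
  steps=[
    [[0,0,0,0,0,0,0.015],[0,0,0,0,0,0,0.015],[0,0,0,0,0,0,0.015]],
  ],
)

```text
time_s: 4.75
tool_pos: [0.5726, 0.1364, 0.0688]
tool_rot: [-180.0, 0.1, 173.4]
force: [-1.0, -3.5, 6.2]
grip_width: 0.0258
grasp_force: 15.0
```

play_rows(
  steps=[
    [[0.005,-0.0006,0,0,0,0,0.015],[0.01,-0.0006,0,0,0,0,0.015],[0.012,-0.0006,0,0,0,0,0.015],[0.012,-0.0006,0,0,0,0,0.015],[0.012,-0.0006,0,0,0,0,0.015],[0.012,-0.0006,0,0,0,0,0.015],[0.012,-0.0006,0,0,0,0,0.015],[0.012,-0.0006,0,0,0,0,0.015],[0.012,-0.0006,0,0,0,0,0.015],[0.01,-0.0006,0,0,0,0,0.015],[0.006,-0.0006,0,0,0,0,0.015],[0.003,0,0,0,0,0,0.015]],
  ],
)

```text
time_s: 5.95
tool_pos: [0.4537, 0.145, 0.0688]
tool_rot: [179.9, 0.1, 173.6]
force: [4.4, -0.1, 5.0]
grip_width: 0.0254
grasp_force: 15.0
```

```bash
python3 - <<'E'
from h import *
plan([.4548,.1436,.0684],173.38); o=get_obs(); print(o['force'],o['grip_width'],o['grasp_force'])
E
```

```text
at [0.4537 0.145  0.0688] [1.7992e+02 1.0000e-01 1.7356e+02] turn 0.0031 shift [-0.0013 -0.0012  0.0004] t 6.0
[ 4.40260763 -0.06958863  5.04411965] 0.025429769462477513 15.00303098000586
```

play_rows(
  steps=[
    [[0,0,0,0,0,0,0.06],[0,0,0,0,0,0,0.06],[0,0,0,0,0,0.003,0.06],[0,0,-0.03,0,0,0,0.06],[0,0,-0.05,0,0,0,0.06],[0,0,-0.05,0,0,0,0.06],[-0.038,-0.0185,0,0,0,0,0.06],[-0.038,-0.0185,0,0,0,0,0.06],[-0.038,-0.0185,0,0,0,0,0.06],[-0.038,-0.0185,0,0,0,0,0.06],[0,0,0,0,0,0,0.06],[0,0,0,0,0,0,0.06]],
  ],
)

```text
time_s: 7.15
tool_pos: [0.5958, 0.0523, 0.1965]
tool_rot: [-179.9, -0.2, 173.2]
force: [-0.2, 1.3, -1.0]
grip_width: 0.0602
grasp_force: 0.0
```

```bash
python3 - <<'E'
from h import *
c=save('w2','wrist'); f=c['frame']; plan([.596,.054,.2],173.38)
cv2.imwrite('pics/w2c.png',cv2.resize(f[:260,60:560],None,fx=1.6,fy=1.6)[:,:,::-1])
for u,v in [(320,190),(320,210),(320,230)]: print(u,v,at_z(c,u,v,.102).round(4))
# predicted grip/pot projections
def U(x,y,z):
    a=np.radians(-6.617); return [.5639+np.cos(a)*x-np.sin(a)*y,.0357+np.sin(a)*x+np.cos(a)*y,z]
for x in (.025,.030,.0385): print(x,proj(c,[U(x-.007,.0216,.102),U(x+.007,.0216,.102),U(x-.007,.0216,.062)]).round(0).tolist())
E
```

```text
at [0.5954 0.0535 0.1969] [-1.7998e+02 -1.6000e-01  1.7330e+02] turn -0.0014 shift [-0.0005  0.0006 -0.0031] t 7.2
320 190 [0.5843 0.054  0.102 ]
320 210 [0.6012 0.052  0.102 ]
320 230 [0.6188 0.0499 0.102 ]
0.025 [[321.0, 190.0], [321.0, 206.0], [321.0, 178.0]]
0.03 [[321.0, 196.0], [321.0, 212.0], [321.0, 184.0]]
0.0385 [[321.0, 206.0], [321.0, 222.0], [321.0, 192.0]]
```

View pics/w2c.png

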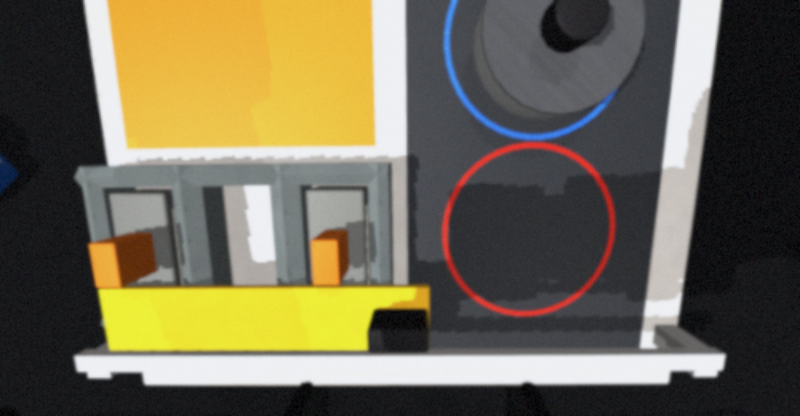

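play_rows(
  steps=[
    [[-0.0092,-0.0093,0,0,0,-0.0014,0.06],[0,0,0.03,0,0,0,0.06],[0,0,0.04,0,0,0,0.06],[0,0,0.034,0,0,0,0.06],[0,0,0.02,0,0,0,0.06],[0,0,0,0,0,0,0.06],[0,0,0,0,0,0,0.02],[0,0,0,0,0,0,0.02],[0,0,0,0,0,0,0.02],[0,0,0,0,0,0,0.02],[0,0,0,0,0,0,0.02],[0,0,0,0,0,0,0.02]],
  ],
  force=15,
)

```text
time_s: 8.4
tool_pos: [0.6052, 0.0424, 0.0751]
tool_rot: [180.0, 0.1, 173.4]
force: [0.0, -1.5, 5.0]
grip_width: 0.0319
grasp_force: 15.0
```

play_rows(
  steps=[
    [[0,0.008,0,0,0,0,0.02],[0,0.016,0,0,0,0,0.02],[0,0.018,0,0,0,0,0.02],[0,0.018,0,0,0,0,0.02],[0,0.018,0,0,0,0,0.02],[0,0.018,0,0,0,0,0.02],[0,0.018,0,0,0,0,0.02],[0,0.018,0,0,0,0,0.02],[0,0.016,0,0,0,0,0.02],[0,0.014,0,0,0,0,0.02],[0,0.01,0,0,0,0,0.02],[0,0.004,0,0,0,0,0.02]],
  ],
)

```text
time_s: 9.6
tool_pos: [0.6249, 0.2113, 0.075]
tool_rot: [-179.5, -0.0, 173.3]
force: [-5.7, -16.4, 11.6]
grip_width: 0.0313
grasp_force: 15.0
```

play_rows(
  steps=[
    [[0,0,0,0,0,0,0.02],[0,0,0,0,0,0,0.02]],
  ],
)

```text
time_s: 9.8
tool_pos: [0.6249, 0.2113, 0.075]
tool_rot: [-179.6, -0.0, 173.2]
force: [-4.6, -10.6, 9.6]
grip_width: 0.0322
grasp_force: 15.0
```

play_rows(
  steps=[
    [[0,-0.002,0,0,0,0,0.06],[0,0,0,0,0,0,0.06],[0,0,0,0,0,0.003,0.06],[0,0,-0.035,0,0,0,0.06],[0,0,-0.045,0,0,0,0.06],[0,0,-0.045,0,0,0,0.06],[0.008,-0.0415,0,0,0,0,0.05],[0.008,-0.0415,0,0,0,0,0.05],[0.008,-0.0415,0,0,0,0,0.05],[0.008,-0.0415,0,0,0,0,0.045],[0.008,-0.0415,0,0,0,0,0.04],[0,0,0,0,0,0,0.04]],
  ],
)

```text
time_s: 11.0
tool_pos: [0.559, 0.0074, 0.1995]
tool_rot: [-179.9, 0.0, 172.7]
force: [0.3, 1.5, -0.0]
grip_width: 0.0413
grasp_force: 0.0
```

play_rows(
  steps=[
    [[0,0,0,0,0,0,0.04],[0,0,0,0,0,0,0.04]],
  ],
)

```text
time_s: 11.2
tool_pos: [0.5606, 0.0164, 0.1989]
tool_rot: [179.9, -0.0, 173.4]
force: [0.2, -0.2, 0.3]
grip_width: 0.0401
grasp_force: 0.0
```

```bash
cat >> h.py <<'E'
def U(x,y,z):
    a=np.radians(-6.617); return [.5639+np.cos(a)*x-np.sin(a)*y,.0357+np.sin(a)*x+np.cos(a)*y,z]
E
python3 - <<'E'
from h import *
c=save('w3','wrist'); f=c['frame']; plan(U(0,-.027,.056),173.38)
cv2.imwrite('pics/w3c.png',cv2.resize(f[:260,100:600],None,fx=1.6,fy=1.6)[:,:,::-1])
for y in (-.027,-.143):
  print(y,'tab top corners',(proj(c,[U(sx*.012,y+sy*.007,.090) for sx in (-1,1) for sy in (-1,1)])-[100,0]).round(0).tolist())
print('crop coords x1.6; gate y=.203 end', ((proj(c,[U(.0385,.203,.062)])-[100,0])*1.6).tolist())
E
```

```text
at [0.5606 0.0165 0.1988] [ 1.7997e+02 -1.0000e-02  1.7339e+02] turn 0.0002 shift [-0.0011 -0.0076  0.1428] t 11.2
-0.027 tab top corners [[202.0, 186.0], [219.0, 186.0], [203.0, 213.0], [219.0, 213.0]]
-0.143 tab top corners [[67.0, 186.0], [83.0, 186.0], [70.0, 213.0], [86.0, 213.0]]
crop coords x1.6; gate y=.203 end [[709.1137943856402, 364.54388071200503]]
```

View pics/w3c.png

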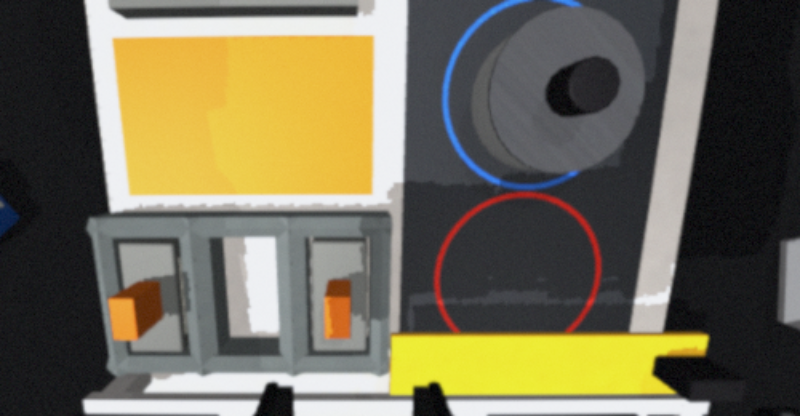

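play_rows(
  steps=[
    [[-0.001,-0.0076,0,0,0,0,0.04],[0,0,0.04,0,0,0,0.04],[0,0,0.045,0,0,0,0.04],[0,0,0.04,0,0,0,0.04],[0,0,0.0175,0,0,0,0.04],[0,0,0,0,0,0,0.04],[0,0,0,0,0,0,0.005],[0,0,0,0,0,0,0.005],[0,0,0,0,0,0,0.005],[0,0,0,0,0,0,0.005],[0,0,0,0,0,0,0.005]],
  ],
  force=20,
)

```text
time_s: 12.35
tool_pos: [0.5607, 0.0068, 0.057]
tool_rot: [180.0, 0.0, 173.2]
force: [-0.6, 0.8, 1.5]
grip_width: 0.0141
grasp_force: 20.0
```

play_rows(
  steps=[
    [[0,0,-0.01,0,0,0,0.005],[0,0,-0.025,0,0,0,0.005],[0,0,-0.03,0,0,0,0.005],[0,0,-0.015,0,0,0,0.005]],
  ],
)

```text
time_s: 12.75
tool_pos: [0.5618, 0.0064, 0.1396]
tool_rot: [179.9, 0.2, 173.2]
force: [0.3, -1.1, -0.9]
grip_width: 0.0142
grasp_force: 20.0
```

play_rows(
  steps=[
    [[0.02,-0.004,0,0,0,0,0.005],[0.03,-0.005,0,0,0,0,0.005],[0.03,-0.005,0,0,0,0,0.005],[0.02,-0.004,0,0,0,0,0.005],[0,0,0,0,0,0,0.005],[0,0,0.025,0,0,0,0.005],[0,0,0.03,0,0,0,0.005],[0,0,0.015,0,0,0,0.005],[0,0,0.006,0,0,0,0.005],[0,0,0.003,0,0,0,0.005],[0,0,0,0,0,0,0.005]],
  ],
)

```text
time_s: 13.85
tool_pos: [0.4597, 0.0005, 0.0579]
tool_rot: [-180.0, 0.0, 173.2]
force: [0.8, 0.6, -0.1]
grip_width: 0.0139
grasp_force: 20.0
```

```bash
python3 - <<'E'
from h import *
o=get_obs();plan(U(-.10,-.045,.057),173.38,o);print(o['force'])
E
```

```text
at [0.4597 0.0005 0.0579] [-1.8000e+02  4.0000e-02  1.7321e+02] turn -0.0029 shift [0.0005 0.0019 0.0009] t 13.8
[ 0.8141058   0.61560263 -0.06529488]
```

play_rows(
  steps=[
    [[0,0,0.0008,0,0,-0.0029,0.005],[0,0,0,0,0,0,0.035],[0,0,0,0,0,0,0.035],[0,0,-0.04,0,0,0,0.035],[0,0,-0.045,0,0,0,0.035],[-0.03,-0.03,0,0,0,0,0.035],[-0.035,-0.033,0,0,0,0,0.04],[-0.035,-0.033,0,0,0,0,0.04],[0,0,0,0,0,0,0.04],[0,0,0,0,0,0,0.04],[0,0,0,0,0,0,0.04]],
  ],
)

```text
time_s: 14.95
tool_pos: [0.5468, -0.1051, 0.1417]
tool_rot: [179.9, -0.0, 173.4]
force: [-1.5, 1.1, 0.3]
grip_width: 0.0399
grasp_force: 0.0
```

```bash
python3 - <<'E'
from h import *
plan(U(0,-.143,.056),173.38)
E
```

```text
at [ 0.5468 -0.1051  0.1417] [ 1.7994e+02 -4.0000e-02  1.7345e+02] turn 0.0011 shift [-0.0007 -0.0012  0.0857] t 14.9
```

play_rows(
  steps=[
    [[-0.0005,-0.0012,0.02,0,0,0,0.04],[0,0,0.04,0,0,0,0.04],[0,0,0.02,0,0,0,0.04],[0,0,0.0055,0,0,0,0.04],[0,0,0,0,0,0,0.005],[0,0,0,0,0,0,0.005],[0,0,0,0,0,0,0.005],[0,0,0,0,0,0,0.005],[0,0,0,0,0,0,0.005],[0,0,0,0,0,0,0.005]],
  ],
)

```text
time_s: 15.95
tool_pos: [0.5484, -0.1076, 0.0573]
tool_rot: [180.0, 0.1, 173.4]
force: [-1.9, 0.2, 5.0]
grip_width: 0.014
grasp_force: 20.0
```

play_rows(
  steps=[
    [[0,0,-0.01,0,0,0,0.005],[0,0,-0.025,0,0,0,0.005],[0,0,-0.03,0,0,0,0.005],[0,0,-0.015,0,0,0,0.005],[0.02,0.004,0,0,0,0,0.005],[0.03,0.005,0,0,0,0,0.005],[0.03,0.005,0,0,0,0,0.005],[0.02,0.004,0,0,0,0,0.005],[0,0,0,0,0,0,0.005],[0,0,0,0,0,0,0.005]],
  ],
)

```text
time_s: 16.95
tool_pos: [0.4507, -0.078, 0.1364]
tool_rot: [180.0, 0.1, 173.4]
force: [0.9, -0.8, -0.8]
grip_width: 0.0141
grasp_force: 20.0
```

```bash
python3 - <<'E'
from h import *
plan(U(-.10,-.125,.056),173.38)
E
```

```text
at [ 0.4507 -0.078   0.1364] [1.7995e+02 7.0000e-02 1.7341e+02] turn 0.0005 shift [0.0007 0.001  0.0804] t 16.9
```

play_rows(
  steps=[
    [[0,0,0.04,0,0,0,0.005],[0,0,0.03,0,0,0,0.005],[0,0,0.0085,0,0,0,0.005],[0,0,0.0005,0,0,0,0.005],[0,0,0,0,0,0,0.035],[0,0,0,0,0,0,0.035],[0,0,-0.04,0,0,0,0.035],[0,0,-0.05,0,0,0,0.035],[0,0,-0.05,0,0,0,0.035],[0,0,-0.05,0,0,0,0.06]],
  ],
)

```text
time_s: 17.95
tool_pos: [0.4505, -0.0785, 0.2502]
tool_rot: [179.9, 0.1, 173.4]
force: [-0.1, 0.3, 0.3]
grip_width: 0.0378
grasp_force: 0.0
```

play_rows(
  steps=[
    [[-0.015,-0.043,0,0,0,0,0.06],[-0.015,-0.043,0,0,0,0,0.06],[-0.015,-0.043,0,0,0,0,0.06],[-0.015,-0.043,0,0,0,0,0.06],[-0.015,-0.043,0,0,0,0,0.06],[0,0,0,0,0,0,0.05],[0,0,0,0,0,0,0.05]],
  ],
)

```text
time_s: 18.65
tool_pos: [0.4998, -0.3016, 0.2472]
tool_rot: [-179.9, -0.1, 173.2]
force: [-0.5, 0.1, -0.3]
grip_width: 0.0526
grasp_force: 0.0
```

```bash
python3 - <<'E'
from h import *
c=save('w4','wrist'); f=c['frame']; np.savez('w4.npz',intrinsics=c['intrinsics'],k1=c['k1'],view=c['view']); o=get_obs(); print(o['tool_pos'],o['tool_rot'],o['time_s'])
for d in silhouettes('wrist','fresh0_mid'): print(round(d['p'],2),[int(a) for a in d['extent']])
E
```

```text
[ 0.50024383 -0.30004091  0.24734569] [ 1.79983077e+02 -8.24433257e-03  1.73373363e+02] 18.7
0.67 [344, 104, 404, 172]
```

View pics/w4.png

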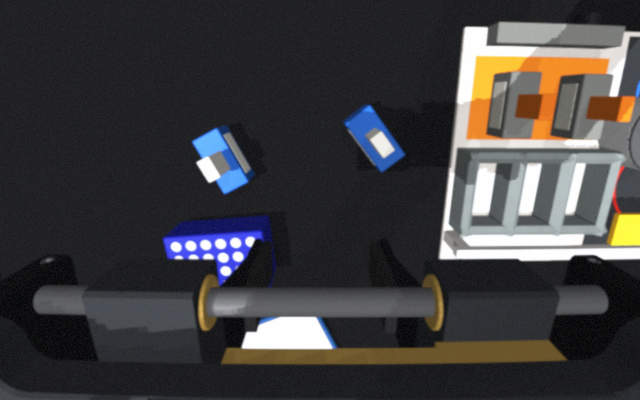

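```bash
cat >> h.py <<'E'
from scipy.optimize import minimize
def fitc(c,roi,x0,y0,thr=45,dbg=None):
    f=c['frame']; u0,v0,u1,v1=roi; m=np.zeros(f.shape[:2],'uint8'); m[v0:v1,u0:u1]=(f.max(2)>thr)[v0:v1,u0:u1]
    n,l,s,_=cv2.connectedComponentsWithStats(m); m=(l==1+np.argmax(s[1:,4])).astype('uint8')
    def ren(p):
        x,y,a=p; im=np.zeros((400*2,640*2),'uint8')
        for hx,hy,z0,z1 in ((.035,.017,0,.04),(.012,.007,.04,.082)):
            P=[[x+np.cos(a)*sx*hx-np.sin(a)*sy*hy,y+np.sin(a)*sx*hx+np.cos(a)*sy*hy,z] for sx in(-1,1) for sy in(-1,1) for z in(z0,z1)]
            cv2.fillConvexPoly(im,cv2.convexHull((proj(c,P)*2).round().astype('int32')),1)
        return im
    M=cv2.resize(m,None,fx=2,fy=2,interpolation=0)
    cost=lambda p:1-(ren(p)&M).sum()/max(1,(ren(p)|M).sum())
    best=None
    for a in np.radians(np.arange(0,180,20)):
        r=minimize(cost,[x0,y0,a],method='Nelder-Mead',options=dict(initial_simplex=[[x0,y0,a],[x0+.01,y0,a],[x0,y0+.01,a],[x0,y0,a+.25]],xatol=1e-4,fatol=1e-4))
        if best is None or r.fun<best.fun: best=r
    return best.x[:2].round(4),round(np.degrees(best.x[2])%180,1),round(1-best.fun,3),int(m.sum())
E
python3 - <<'E'
from h import *
c=read_camera('wrist')
for thr in (35,60):
  for roi,(u,v) in (((330,90,420,185),(374,138)),((180,115,265,205),(223,160))):
    p=at_z(c,u,v,.03); print(thr,p.round(3),fitc(c,roi,p[0],p[1],thr))
E
```

```text
35 [ 0.469 -0.233  0.03 ] (array([ 0.4688, -0.2364]), np.float64(30.8), np.float64(0.894), 2372)
35 [ 0.475 -0.409  0.03 ] (array([ 0.4733, -0.4132]), np.float64(20.9), np.float64(0.899), 2969)
60 [ 0.469 -0.233  0.03 ] (array([ 0.4693, -0.2361]), np.float64(31.3), np.float64(0.961), 2172)
60 [ 0.475 -0.409  0.03 ] (array([ 0.4734, -0.4137]), np.float64(20.1), np.float64(0.971), 2683)
```

play_rows(
  steps=[
    [[0,0,0,0,0,-0.1324,0.045],[0,0,0,0,0,-0.1324,0.045],[0,0,0,0,0,-0.1324,0.045],[0,0,0,0,0,-0.1324,0.045],[0,0,0,0,0,-0.1324,0.045],[-0.0034,0.035,0,0,0,0,0.045],[-0.0034,0.0357,0,0,0,0,0.045],[0,0,0.045,0,0,0,0.045],[0,0,0.045,0,0,0,0.045],[0,0,0,0,0,0,0.04],[0,0,0,0,0,0,0.04]],
  ],
)

```text
time_s: 19.9
tool_pos: [0.4715, -0.2343, 0.1572]
tool_rot: [179.8, -0.0, -150.8]
force: [0.6, -0.5, 1.0]
grip_width: 0.0411
grasp_force: 0.0
```

```bash
python3 - <<'E'
from h import *
plan([.4693,-.2361,.0485],211.3); print(get_obs()['qpos'].round(1))
c=save('w5','wrist')
print(proj(c,[[.4693,-.2361,.082]]), fitc(c,(200,80,440,300),.4693,-.2361,60))
E
```

```text
at [ 0.4715 -0.2343  0.1572] [ 1.7984e+02 -1.0000e-02 -1.5076e+02] turn -0.0359 shift [ 0.0029 -0.0004  0.1087] t 19.9
[ -7.8   6.2  33.6 106.5  -3.8  68.5 146.3]
[[319.09544968 207.27403946]] (array([ 0.4693, -0.2361]), np.float64(0.0), np.float64(0.0), 5589)
```

play_rows(
  steps=[
    [[0.0029,-0.0004,0.02,0,0,-0.03,0.04],[0,0,0.04,0,0,0,0.04],[0,0,0.035,0,0,0,0.04],[0,0,0.013,0,0,0,0.04],[0,0,0,0,0,0,0.005],[0,0,0,0,0,0,0.005],[0,0,0,0,0,0,0.005],[0,0,0,0,0,0,0.005],[0,0,0,0,0,0,0.005],[0,0,0,0,0,0,0.005]],
  ],
)

```text
time_s: 20.95
tool_pos: [0.4698, -0.2371, 0.0495]
tool_rot: [179.9, 0.1, -149.1]
force: [-1.8, -0.0, 6.5]
grip_width: 0.0137
grasp_force: 20.0
```

play_rows(
  steps=[
    [[0,0,-0.01,0,0,0,0.005],[0,0,-0.03,0,0,0,0.005],[0,0,-0.04,0,0,0,0.005],[0,0,-0.025,0,0,0,0.005],[0,0,0,0,0,0.13,0.005],[0,0,0,0,0,0.13,0.005],[0,0,0,0,0,0.13,0.005],[0,0,0,0,0,0.13,0.005],[0,0,0,0,0,0.13,0.005],[0,0,0,0,0,0,0.005]],
  ],
)

```text
time_s: 21.95
tool_pos: [0.4686, -0.2369, 0.1532]
tool_rot: [179.9, -0.1, 173.6]
force: [-0.4, -0.3, -1.5]
grip_width: 0.0141
grasp_force: 20.0
```

```bash
python3 - <<'E'
from h import *
plan(U(0,-.085,.0565),173.38)
E
```

```text
at [ 0.4686 -0.2369  0.1532] [ 1.7989e+02 -1.5000e-01  1.7359e+02] turn 0.0037 shift [-0.0633  0.1968  0.0967] t 21.9
```

play_rows(
  steps=[
    [[-0.0127,0.0394,0,0,0,0.0037,0.005],[-0.0127,0.0394,0,0,0,0,0.005],[-0.0127,0.0394,0,0,0,0,0.005],[-0.0126,0.0393,0,0,0,0,0.005],[-0.0126,0.0393,0,0,0,0,0.005],[0,0,0,0,0,0,0.005],[0,0,0,0,0,0,0.005],[0,0,0,0,0,0,0.005]],
  ],
)

```text
time_s: 22.75
tool_pos: [0.5537, -0.0503, 0.1533]
tool_rot: [180.0, -0.2, 173.4]
force: [-0.5, 0.7, -1.6]
grip_width: 0.0141
grasp_force: 20.0
```

```bash
python3 - <<'E'
from h import *
plan(U(0,-.085,.0565),173.38)
c=save('w6','wrist'); f=c['frame']
cv2.imwrite('pics/w6c.png',cv2.resize(f[:300,140:500],None,fx=2,fy=2)[:,:,::-1])
t=get_obs()['tool_pos']; z=t[2]-.0485
print(z,((proj(c,[[*U(sx*.035,-.085+sy*.017,0)[:2],zz] for zz in (z,z+.04) for sx in(-1,1) for sy in(-1,1)])-[140,0])*2).round(0).tolist())
E
```

```text
at [ 0.5537 -0.0503  0.1533] [ 1.7995e+02 -1.5000e-01  1.7340e+02] turn 0.0003 shift [-0.0002  0.0016  0.0968] t 22.8
0.10486861229647766 [[311.0, 349.0], [415.0, 349.0], [315.0, 540.0], [410.0, 540.0], [300.0, 382.0], [428.0, 382.0], [307.0, 607.0], [420.0, 607.0]]
```

View pics/w6c.png

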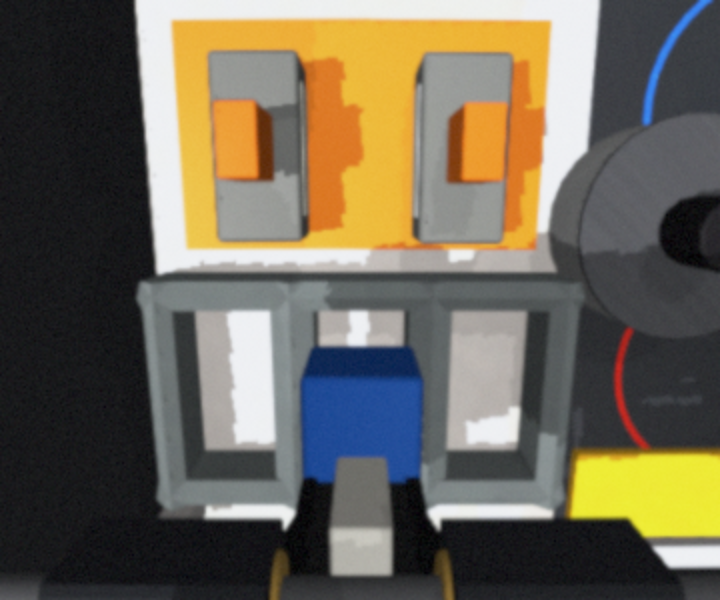

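play_rows(
  steps=[
    [[-0.0011,0.0014,0.02,0,0,0,0.005],[0,0,0.025,0,0,0,0.005],[0,0,0.01,0,0,0,0.005],[0,0,0.008,0,0,0,0.005],[0,0,0.008,0,0,0,0.005],[0,0,0.008,0,0,0,0.005],[0,0,0.008,0,0,0,0.005],[0,0,0.006,0,0,0,0.005],[0,0,0.002,0,0,0,0.005],[0,0,0,0,0,0,0.005]],
  ],
)

```text
time_s: 23.8
tool_pos: [0.5551, -0.0476, 0.0581]
tool_rot: [179.9, -0.2, 173.4]
force: [-0.1, -1.5, -1.9]
grip_width: 0.0137
grasp_force: 20.0
```

play_rows(
  steps=[
    [[0,0,0.001,0,0,0,0.005],[0,0,0,0,0,0,0.035],[0,0,0,0,0,0,0.035],[0,0,-0.04,0,0,0,0.035],[0,0,-0.05,0,0,0,0.035],[0,0,-0.05,0,0,0,0.035],[0,0,-0.03,0,0,0,0.035],[0.002,-0.042,0,0,0,0,0.045],[0.002,-0.042,0,0,0,0,0.045],[0.002,-0.042,0,0,0,0,0.045],[0.002,-0.042,0,0,0,0,0.045],[0.002,-0.042,0,0,0,0,0.045]],
  ],
)

```text
time_s: 25.0
tool_pos: [0.5217, -0.2562, 0.2276]
tool_rot: [179.9, -0.0, 173.5]
force: [0.3, -0.3, -0.7]
grip_width: 0.0444
grasp_force: 0.0
```

play_rows(
  steps=[
    [[0.002,-0.042,0,0,0,0,0.045],[0.002,-0.042,0,0,0,0,0.045],[0.002,-0.042,0,0,0,0,0.045],[0,0,0,0,0,-0.1165,0.045],[0,0,0,0,0,-0.1165,0.045],[0,0,0,0,0,-0.1165,0.045],[0,0,0,0,0,-0.1165,0.045],[0,0,0,0,0,0,0.04],[0,0,0,0,0,0,0.04]],
  ],
)

```text
time_s: 25.9
tool_pos: [0.5015, -0.3794, 0.2269]
tool_rot: [179.9, -0.0, -160.0]
force: [0.3, -0.0, -0.2]
grip_width: 0.0409
grasp_force: 0.0
```

```bash
python3 - <<'E'
from h import *
c=save('w7','wrist'); f=c['frame']
print(proj(c,[[.4734,-.4137,.04]]))
s=[(round(d['p'],2),[int(a) for a in d['extent']]) for d in silhouettes('wrist','fresh0_mid')]; print(s)
if s:
    e=s[0][1]; print(fitc(c,(e[0]-12,e[1]-12,e[2]+12,e[3]+12),.4734,-.4137,60))
plan([.4734,-.4137,.0485],200.1)
E
```

```text
[[297.87739949 141.60523723]]
[(0.81, [531, 275, 564, 330])]
(array([ 0.4734, -0.4137]), np.float64(0.0), np.float64(0.0), 3624)
at [ 0.5013 -0.3794  0.2268] [ 1.7986e+02 -5.0000e-02 -1.5999e+02] turn -0.0016 shift [ 0.038  -0.0226  0.1783] t 26.0
```

View pics/w7.png

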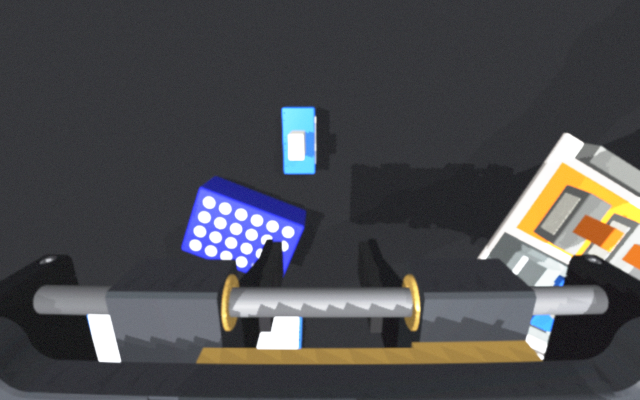

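play_rows(
  steps=[
    [[0.038,-0.0226,0,0,0,0,0.04],[0,0,0.045,0,0,0,0.04],[0,0,0.045,0,0,0,0.04],[0,0,0.045,0,0,0,0.04],[0,0,0.03,0,0,0,0.04],[0,0,0.0125,0,0,0,0.04],[0,0,0,0,0,0,0.005],[0,0,0,0,0,0,0.005],[0,0,0,0,0,0,0.005],[0,0,0,0,0,0,0.005],[0,0,0,0,0,0,0.005],[0,0,0,0,0,0,0.005]],
  ],
)

```text
time_s: 27.2
tool_pos: [0.4773, -0.4101, 0.0505]
tool_rot: [180.0, 0.0, -159.9]
force: [1.3, -0.2, 5.0]
grip_width: 0.014
grasp_force: 20.0
```

play_rows(
  steps=[
    [[0,0,-0.01,0,0,0,0.005],[0,0,-0.03,0,0,0,0.005],[0,0,-0.04,0,0,0,0.005],[0,0,-0.025,0,0,0,0.005],[0,0,0,0,0,0.1165,0.005],[0,0,0,0,0,0.1165,0.005],[0,0,0,0,0,0.1165,0.005],[0,0,0,0,0,0.1165,0.005],[0,0,0,0,0,0,0.005]],
  ],
)

```text
time_s: 28.1
tool_pos: [0.4762, -0.4092, 0.1539]
tool_rot: [179.8, -0.2, 173.4]
force: [0.6, -0.7, -1.0]
grip_width: 0.0136
grasp_force: 20.0
```

```bash
python3 - <<'E'
from h import *
plan(U(0,-.143,.0565),173.38)
E
```

```text
at [ 0.4762 -0.4092  0.1539] [179.85  -0.2  173.39] turn 0.0001 shift [-0.0358  0.309   0.0974] t 28.1
```

play_rows(
  steps=[
    [[-0.0051,0.0386,0,0,0,0,0.005],[-0.0051,0.0386,0,0,0,0,0.005],[-0.0051,0.0386,0,0,0,0,0.005],[-0.0051,0.0386,0,0,0,0,0.005],[-0.0051,0.0386,0,0,0,0,0.005],[-0.0051,0.0386,0,0,0,0,0.005],[-0.0051,0.0386,0,0,0,0,0.005],[-0.0051,0.0388,0,0,0,0,0.005],[0,0,0,0,0,0,0.005],[0,0,0,0,0,0,0.005],[0,0,0,0,0,0,0.005]],
  ],
)

```text
time_s: 29.2
tool_pos: [0.5521, -0.1088, 0.1546]
tool_rot: [179.9, -0.2, 173.4]
force: [-0.3, -0.7, -1.2]
grip_width: 0.0136
grasp_force: 20.0
```

```bash
python3 - <<'E'
from h import *
plan(U(0.005,-.143,.0575),173.38)
c=save('w8','wrist'); f=c['frame']
cv2.imwrite('pics/w8c.png',cv2.resize(f[:300,140:500],None,fx=2,fy=2)[:,:,::-1])
t=get_obs()['tool_pos']; z=t[2]-.0495
print(z,((proj(c,[[*U(sx*.035,-.143+sy*.017,0)[:2],zz] for zz in (z,z+.04) for sx in(-1,1) for sy in(-1,1)])-[140,0])*2).round(0).tolist())
E
```

```text
at [ 0.5521 -0.1088  0.1546] [ 1.7993e+02 -1.7000e-01  1.7339e+02] turn 0.0002 shift [-0.0001  0.0019  0.0971] t 29.2
0.10501818326765615 [[312.0, 333.0], [417.0, 333.0], [316.0, 526.0], [412.0, 526.0], [302.0, 362.0], [429.0, 362.0], [308.0, 590.0], [422.0, 590.0]]
```

View pics/w8c.png

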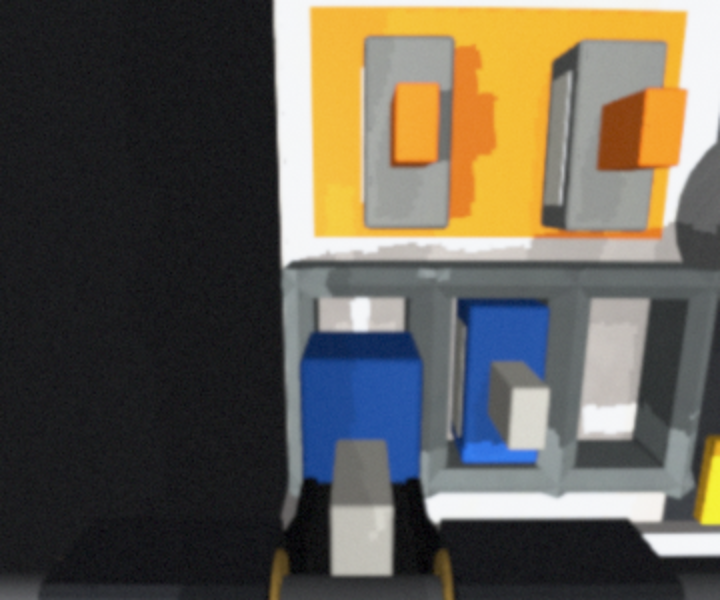

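play_rows(
  steps=[
    [[-0.0005,0.0017,0.02,0,0,0,0.005],[0,0,0.025,0,0,0,0.005],[0,0,0.01,0,0,0,0.005],[0,0,0.008,0,0,0,0.005],[0,0,0.008,0,0,0,0.005],[0,0,0.008,0,0,0,0.005],[0,0,0.008,0,0,0,0.005],[0,0,0.006,0,0,0,0.005],[0,0,0.002,0,0,0,0.005],[0,0,0,0,0,0,0.005]],
  ],
)

```text
time_s: 30.25
tool_pos: [0.5529, -0.1055, 0.0592]
tool_rot: [179.9, -0.2, 173.4]
force: [0.3, -0.2, -0.9]
grip_width: 0.0138
grasp_force: 20.0
```

play_rows(
  steps=[
    [[0,0,0.001,0,0,0,0.005],[0,0,0,0,0,0,0.035],[0,0,0,0,0,0,0.035],[0,0,-0.04,0,0,0,0.035],[0,0,-0.04,0,0,0,0.035],[0,0,-0.04,0,0,0,0.04],[-0.0044,0.0404,0,0,0,0,0.05],[-0.0044,0.0404,0,0,0,0,0.06],[-0.0044,0.0404,0,0,0,0,0.06],[-0.0044,0.0404,0,0,0,0,0.06]],
  ],
)

```text
time_s: 31.25
tool_pos: [0.5898, 0.0544, 0.1796]
tool_rot: [179.8, -0.1, 173.4]
force: [0.0, 0.8, -0.2]
grip_width: 0.0583
grasp_force: 0.0
```

play_rows(
  steps=[
    [[-0.0044,0.0404,0,0,0,0,0.06],[-0.0044,0.0404,0,0,0,0,0.06],[-0.0044,0.0404,0,0,0,0,0.06],[-0.0044,0.0404,0,0,0,0,0.06],[0,0,0,0,0,0,0.06],[0,0,0,0,0,0,0.06],[0,0,0,0,0,0,0.06]],
  ],
)

```text
time_s: 31.95
tool_pos: [0.6257, 0.2097, 0.1793]
tool_rot: [179.9, -0.1, 173.3]
force: [-0.4, 0.4, -0.0]
grip_width: 0.0601
grasp_force: 0.0
```

```bash
python3 - <<'E'
from h import *
plan([.6249,.2113,.074],173.38)
c=save('w9','wrist'); print(proj(c,[U(.0385,.187,.102),U(0,-.085,.09),U(0,-.143,.09),U(-.1208,.0946,.008)]).round(0).tolist())
E
```

```text
at [0.6257 0.2097 0.1793] [ 1.7993e+02 -1.3000e-01  1.7332e+02] turn -0.0011 shift [0.001  0.0015 0.1053] t 31.9
[[329.0, 207.0], [-13.0, 157.0], [-76.0, 158.0], [225.0, 8.0]]
```

View pics/w9.png

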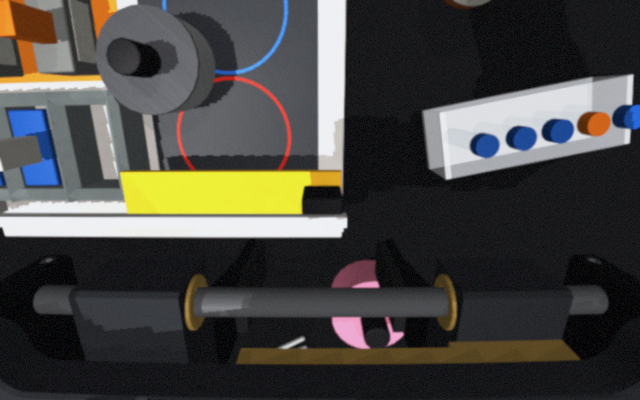

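```bash
python3 - <<'E'
from h import *
c=read_camera('wrist'); f=c['frame']
a=np.radians(-6.617)
def inv(p): d=np.array(p[:2])-[.5639,.0357]; return np.round([np.cos(a)*d[0]+np.sin(a)*d[1],-np.sin(a)*d[0]+np.cos(a)*d[1]],4)
# cover rim picked, knob top
for u,v,z in [(97,55,.058),(200,62,.058),(150,8,.058),(148,115,.058),(125,58,.092)]:
    p=at_z(c,u,v,z); print((u,v),p.round(4),inv(p))
g=cv2.medianBlur(cv2.cvtColor(f,cv2.COLOR_RGB2GRAY),3)[0:140,70:230]
h=cv2.HoughCircles(g,cv2.HOUGH_GRADIENT,1,200,param1=60,param2=12,minRadius=44,maxRadius=62); print(h)
if h is not None:
    u,v,r=h[0,0]; p=at_z(c,u+70,v,.058); print('pot',p,inv(p), 'r',np.linalg.norm(at_z(c,u+70+r,v,.058)-p))
E
```

```text
(97, 55) [0.488  0.0448 0.058 ] [-0.0764  0.0003]
(200, 62) [0.5046 0.1273 0.058 ] [-0.0695  0.0841]
(150, 8) [0.4607 0.0967 0.058 ] [-0.1096  0.0487]
(148, 115) [0.5397 0.0744 0.058 ] [-0.0285  0.0357]
(125, 58) [0.4995 0.0855 0.092 ] [-0.0697  0.042 ]
[[[68.5 63.5 59.2]]]
pot [0.49903096 0.0771546  0.058     ] [-0.0692  0.0337] r 0.04844578477207872
```

play_rows(
  steps=[
    [[0,0,0.04,0,0,0,0.06],[0,0,0.04,0,0,0,0.06],[0,0,0.0245,0,0,0,0.06],[0,0,0,0,0,0,0.06],[0,0,0,0,0,0,0.02],[0,0,0,0,0,0,0.02],[0,0,0,0,0,0,0.02],[0,0,0,0,0,0,0.02],[0,0,0,0,0,0,0.02],[0,0,0,0,0,0,0.02]],
  ],
  force=15,
)

```text
time_s: 33.05
tool_pos: [0.6259, 0.2111, 0.076]
tool_rot: [179.9, -0.1, 173.4]
force: [-1.4, -1.9, 5.7]
grip_width: 0.0315
grasp_force: 15.0
```

play_rows(
  steps=[
    [[0,-0.008,0,0,0,0,0.02],[0,-0.016,0,0,0,0,0.02],[0,-0.018,0,0,0,0,0.02],[0,-0.018,0,0,0,0,0.02],[0,-0.018,0,0,0,0,0.02],[0,-0.018,0,0,0,0,0.02],[0,-0.018,0,0,0,0,0.02],[0,-0.018,0,0,0,0,0.02],[0,-0.016,0,0,0,0,0.02],[0,-0.012,0,0,0,0,0.02],[0,-0.008,0,0,0,0,0.02],[0,0,0,0,0,0,0.02]],
  ],
)

```text
time_s: 34.25
tool_pos: [0.6062, 0.0418, 0.0759]
tool_rot: [179.9, -0.1, 173.3]
force: [-0.7, -1.6, 8.9]
grip_width: 0.0324
grasp_force: 15.0
```

play_rows(
  steps=[
    [[0,-0.004,0,0,0,0,0.02],[0,-0.003,0,0,0,0,0.02],[0,0,0,0,0,0,0.02],[0,0,0,0,0,0,0.02]],
  ],
)

```text
time_s: 34.65
tool_pos: [0.6057, 0.0373, 0.0759]
tool_rot: [179.8, -0.0, 173.4]
force: [-0.1, 1.5, 9.0]
grip_width: 0.0316
grasp_force: 15.0
```

play_rows(
  steps=[
    [[0,-0.003,0,0,0,0,0.02],[0,-0.003,0,0,0,0,0.02],[0,0,0,0,0,0,0.02],[0,0,0,0,0,0,0.02]],
  ],
)

```text
time_s: 35.05
tool_pos: [0.6057, 0.0373, 0.0758]
tool_rot: [179.4, 0.0, 173.6]
force: [2.8, 10.8, 6.5]
grip_width: 0.0318
grasp_force: 15.0
```

play_rows(
  steps=[
    [[0,0.005,0,0,0,0,0.02],[0,0,0,0,0,0,0.06],[0,0,0,0,0,0,0.06],[0,0,-0.04,0,0,0,0.06],[0,0,-0.05,0,0,0,0.06],[0,0,-0.04,0,0,0,0.06],[0.0371,0.0125,0,0,0,0,0.06],[0.0371,0.0125,0,0,0,0,0.06],[0.0371,0.0125,0,0,0,0,0.06],[0,0,0,0,0,0,0.06],[0,0,0,0,0,0,0.06],[0,0,0,0,0,0,0.06]],
  ],
)

```text
time_s: 36.25
tool_pos: [0.4996, 0.0851, 0.2044]
tool_rot: [179.9, -0.1, 173.3]
force: [0.8, -0.6, 0.1]
grip_width: 0.0598
grasp_force: 0.0
```

```bash
python3 - <<'E'
from h import *
c=save('w10','wrist'); f=c['frame']; plan(U(-.07,.042,.068),173.38)
cv2.imwrite('pics/w10c.png',cv2.resize(f[:280,60:500],None,fx=1.8,fy=1.8)[:,:,::-1])
print(((proj(c,[U(-.07,.042,.092),U(-.07,.042,.058),U(-.07-.0425,.042,.058),U(-.07,.042+.0425,.058),U(.0385,.028,.062)])-[60,0])*1.8).round(0).tolist())
E
```

```text
at [0.4998 0.0851 0.2043] [ 1.7990e+02 -1.6000e-01  1.7329e+02] turn -0.0016 shift [0.0006 0.0003 0.1363] t 36.3
[[467.0, 354.0], [467.0, 336.0], [467.0, 256.0], [546.0, 336.0], [444.0, 517.0]]
```

View pics/w10c.png

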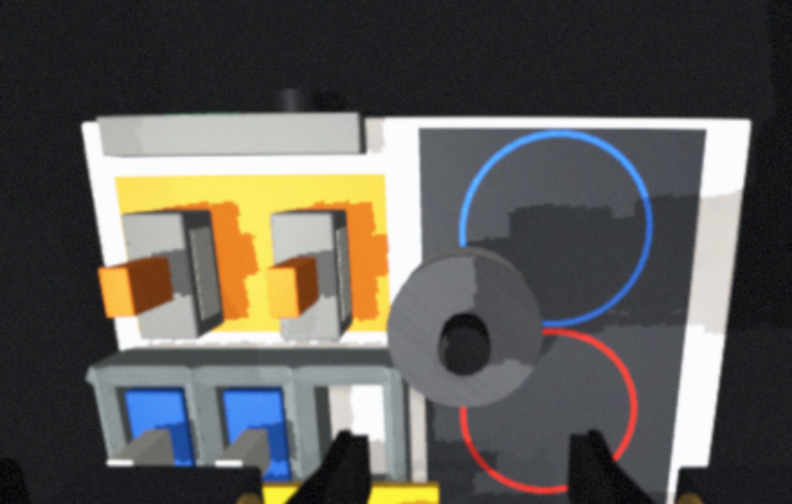

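play_rows(
  steps=[
    [[0.005,0,0,0,0,-0.0016,0.055],[0,0,0.04,0,0,0,0.055],[0,0,0.05,0,0,0,0.055],[0,0,0.03,0,0,0,0.055],[0,0,0.016,0,0,0,0.055],[0,0,0,0,0,0,0.055],[0,0,0,0,0,0,0.015],[0,0,0,0,0,0,0.015],[0,0,0,0,0,0,0.015],[0,0,0,0,0,0,0.015],[0,0,0,0,0,0,0.015],[0,0,0,0,0,0,0.015]],
  ],
)

```text
time_s: 37.5
tool_pos: [0.4944, 0.0866, 0.0696]
tool_rot: [179.9, -0.1, 173.5]
force: [-0.6, -3.2, 6.3]
grip_width: 0.0256
grasp_force: 15.0
```

play_rows(
  steps=[
    [[0,0,0,0,0,0,0.015],[0,0,0,0,0,0,0.015]],
  ],
)

```text
time_s: 37.7
tool_pos: [0.4944, 0.0865, 0.0696]
tool_rot: [179.9, -0.1, 173.5]
force: [-0.7, -3.7, 7.1]
grip_width: 0.0255
grasp_force: 15.0
```

```bash
python3 - <<'E'
from h import *
plan([.570,.1302,.0685],173.38)
E
```

```text
at [0.4944 0.0865 0.0696] [ 1.7991e+02 -7.0000e-02  1.7347e+02] turn 0.0015 shift [-0.0701  0.0521  0.0011] t 37.7
```

play_rows(
  steps=[
    [[-0.003,0.006,0,0,0,0,0.015],[-0.005,0.008,0,0,0,0,0.015],[-0.007,0.008,0,0,0,0,0.015],[-0.008,0.007,0,0,0,0,0.015],[-0.009,0.006,0,0,0,0,0.015],[-0.009,0.005,0,0,0,0,0.015],[-0.009,0.005,0,0,0,0,0.015],[-0.009,0.004,0,0,0,0,0.015],[-0.007,0.002,0,0,0,0,0.015],[-0.004,0.001,0,0,0,0,0.015],[0,0,0,0,0,0,0.015],[0,0,0,0,0,0,0.015]],
  ],
)

```text
time_s: 38.9
tool_pos: [0.5689, 0.1321, 0.0696]
tool_rot: [179.8, -0.2, 173.5]
force: [-3.7, -0.6, 7.5]
grip_width: 0.0254
grasp_force: 15.0
```

```bash
python3 - <<'E'
from h import *
plan([.570,.1302,.0685],173.38)
E
```

```text
at [0.5689 0.1321 0.0696] [179.81  -0.19 173.52] turn 0.0025 shift [-0.0013 -0.0018  0.0011] t 38.9
```

Within 2 mm. Release, rise, and move back for a final look.

play_rows(
  steps=[
    [[0,0,0,0,0,0,0.015],[0,0,0,0,0,0,0.055],[0,0,0,0,0,0,0.055],[0,0,0,0,0,0,0.055],[0,0,-0.03,0,0,0,0.055],[0,0,-0.05,0,0,0,0.055],[0,0,-0.05,0,0,0,0.055],[0,0,-0.05,0,0,0,0.055],[0.01,-0.03,0,0,0,0,0.055],[0.01,-0.03,0,0,0,0,0.055],[0,0,0,0,0,0,0.055],[0,0,0,0,0,0,0.055]],
  ],
)

```text
time_s: 40.1
tool_pos: [0.5428, 0.0729, 0.2485]
tool_rot: [179.8, -0.1, 173.4]
force: [0.3, -0.1, -0.2]
grip_width: 0.0551
grasp_force: 0.0
```

```bash
python3 - <<'E'
from h import *
c=save('w11','wrist'); f=c['frame']
print('pot cover c, knob top c', proj(c,[[.570,.1302,.058],[.57,.1302,.092]]).round(0).tolist(),'gate end .028',proj(c,[U(.0385,.028,.062),U(0,-.085,.09),U(0,-.143,.09)]).round(0).tolist())
E
```

```text
pot cover c, knob top c [[373.0, 195.0], [378.0, 204.0]] gate end .028 [[313.0, 232.0], [203.0, 208.0], [147.0, 208.0]]
```

View pics/w11.png

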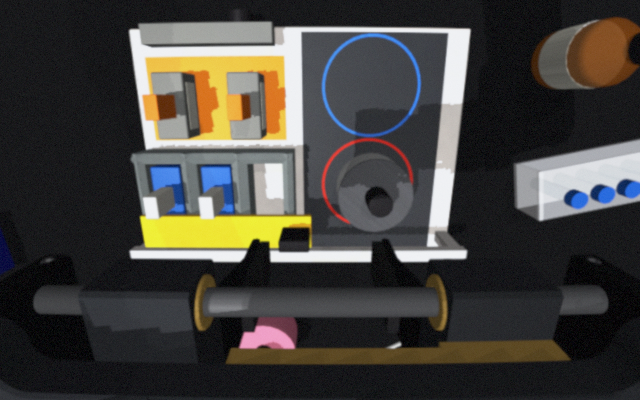

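```bash
python3 -c "
from h import *
print(sign_off())"
```

```text
the job is handed in; nothing more can be done
None
```

I handed the job in at about 40 s: the last picture shows the pot about 2 mm from the red ring's centre, the gate pushed shut to its stop, both fresh cassettes standing in the right and middle bays, and both used ones upright on the orange field. The pot was knocked off the blue ring partway through, so I slid it back from there. The judge's result was not reported back.

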